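# Index the vial turret and press start

## Robot

A 6-joint arm with a two-finger parallel gripper is mounted at the origin on the work surface. World frame = base frame: x ahead of the robot, y to its left, z up, the work surface at z = 0. Lengths are in m, angles in rad, forces in N, time in s.
With the tool pointing down it reaches from about 0.375 to 0.925 m from the base axis. Payload 5.7 kg.
Tool frame: the origin (TCP) lies midway between the tips of the shut fingers; the grasp point (between the pads) lies 19 mm behind it; z points along the fingers, y is the direction in which the jaws open and shut (so a half turn about z gives the same grasp; the last joint's range is limited). The gripper opens to 85 mm and grips with 20 to 120 N. Pads are 22 mm wide; open, the fingers measure 114 mm over their backs; the gripper's body (76 mm by 85 mm) begins 54 mm behind the grasp point. The pads swing forward as they close: fully open they stand 13 mm farther back than shut.
Start: joints at [1.091, 0.359, 1.51, -0, 1.272, -0.115], TCP at [0.214, 0.56, 0.231] pointing down, gripper open.
Joint ranges: [-2.97, 2.97], [-1.01, 2.36], [0.21, 2.38], [-0.96, 4.11], [0.2, 2.71], [-2.98, 2.98]. Speed limits (rad/s): [2.39, 2.39, 3.14, 3.14, 3.14, 3.14].

## Interface

Orientations are given as a 3x3 rotation matrix whose columns are the frame's x, y, z axes.
In Python, from cell import r gives the robot as it stands.
- The arm moves only by the tool move_arm, never from a script. Its argument "rows" is a list of rows, each a list of 7 numbers: the turn, a rotation vector about the tool's x, y, z in rad, then the shift along the tool's x, y, z in m, then the closure, from 0 (fully open) to 1 (shut). In form: [[rx, ry, rz, tx, ty, tz, gripper], ...]. A call has 1 to 12 rows; each row shifts and turns the commanded pose from where the row before left it, along the tool's axes as they then stand; what a row does not reach is not made up. A row lasts 1/10 s, in which the tool goes at most 50 mm and 8.59 degrees, less where a joint would pass 70% of its speed; a pose out of reach is approached as far as the arm can. A call with a gripper value outside its range is refused whole. The fingers move at their own pace and stop on an object; the grip force is fixed at half the most. Time passes only in rows, so rows that do not move let the fingers close. It gives the time, the measured TCP pose, the force and the opening at its end, in the units of the state.
- r.read_state(): the state, without advancing time (a new reading comes with each control period).
- r.camera(name): name is "scene" or "top" or "wrist"; returns a dict with "image" (384x512x3 uint8, blue, green, red), "fx", "fy", "cx", "cy" (pixels), "view" (4x4, takes a point from world to camera coordinates); the wrist camera has in their place "hand_eye" (4x4, takes a point from camera to tool coordinates, whose origin is the TCP and whose axes are the flange's). Camera axes: x right, y down, z forward; pixel columns grow to the right and rows downward; lengths in m; the calibration is good to about 2 mm. The wrist camera is an equidistant fisheye: a pixel r from the principal point sees the ray r / f radians off the axis. A picture is of the moment at which its call begins: read the wrist's pose just before it. There is no depth.
- r.hand_in(): hands the job in, once; it reports no verdict.
The state is a dict: "t": time; "joint_pos": joint angles; "joint_velocities": joint speeds; "joint_torque": joint torques, N m; "position": TCP position; "tool_rot": TCP orientation; "wrist_force": force on the tool from outside, world axes, zero at the start; "moment": the same for the moment, N m; "opening": finger opening in m.
Only numpy, scipy, OpenCV 4.12 (cv2) and the standard library are available. Lean on these libraries where they do the work, as an engineer would, in place of code of your own. Each camera call takes 0.05 s, during which the arm holds its last target.

## Task

On the white vial sampler, push the turret's upright tab round with a fingertip until it points at the tag with three dots, then press the round start key on the sampler's base fully down and let it come back up. Do not press the key before the tab is at the three-dot tag, do not lift the turret off its seat, and leave the loose vials and the bottle standing where they are.

Things in the scene. Friction and masses are not known exactly. Their poses are not given: they have to be found in the camera images.
- sampler: White fixed sampler base: a round plate 310 mm across and 24 mm thick flat on the bench, with a tongue 80 mm wide on its -y side that carries the start key. Origin on the turret's vertical axis at the underside (bench height); z up, x away from the robot at yaw 0. It stands turned by up to 0.4 rad.
- turret (a joint): Turret angle about the sampler's axis, rad, 0 to 3.67. At 0 the tab points 60 degrees (1.047 rad) clockwise, seen from above, of the sampler's +x axis; it grows anticlockwise seen from above. Starts between 0 and 0.45, clockwise of all tags. No click stops: a stiff axle (0.15 N m, some 2 N at the tab) keeps it where it is left. It can be pushed either way.
- tab_top (a point): Centre of the top edge of the push tab, 85 mm from the turret's axis and about 74 mm above the bench. The tab is an upright plate set radially on the turret's rim: 10 mm thick across the turning direction, sticking out from 58 to 105 mm from the axis (disc edge at 62 mm), from 28 to 74 mm above the bench.
- tab_aim (a point): The point the tab points at: in line with the tab, 130 mm from the turret's axis, at tag height. It coincides (seen from above) with a tag's centre when the tab points at that tag.
- tag3: Three-dot tag: fixed white disc with a grey rim, 40 mm across, 3 mm thick, three 9 mm black dots in a triangle, on the sampler's plate. Origin: centre of its underside, 24 mm above the bench, 130 mm from the turret's axis. The four tags sit 5 degrees clockwise of the sampler's +x axis and 40, 85 and 130 anticlockwise of it; which is where changes.
- tag1: The one-dot tag, otherwise like tag3.
- tag2: The two-dot tag, otherwise like tag3.
- tag4: The four-dot tag, otherwise like tag3.
- start_key_top (a point): Centre of the top of the round grey start key (32 mm across) on the sampler's tongue, at x -26 mm, y -165 mm in the sampler's frame. Its top is 46 mm above the bench when up; its round housing (48 mm across) ends 36 mm above the bench. Press straight down.
- start_key (a joint): Travel of the start key, m: 0 up, 0.006 fully down (about 5 N), springs back.
- turret_lift (a joint): Height of the turret above its seat, m: 0 seated. With its hub pin it only rests in the base by its weight (0.5 kg) and could be lifted out.
- vial_a: Loose capped glass vial, 22 mm across, 75 mm tall, standing on the bench beyond the sampler. Origin at the centre of its foot.
- vial_b: Loose capped glass vial like vial_a, standing on the sampler's left (+y).
- bottle: Loose amber jar, 52 mm across, 100 mm tall, standing on the bench beyond and to the right of the sampler. Origin at the centre of its foot.
- turret_centre (a point): Centre of the turret's top, on its axis, 42 mm above the bench. The turret is a grey disc 124 mm across and 16 mm thick, with eight small capped vials fixed in it (tops 62 mm above the bench). A steel hub pin 24 mm across stands up at its centre, to 76 mm above the bench.
There are look-alikes about, which are no part of the job. Leave any orange look-alike of the vial_b alone.

How it is judged:
By the outcome, as a careful person would: the job done as asked, in the order asked, and still so for the second after the job is handed in, with the robot touching nothing.
It also fails if it takes over 58 s, if anything falls off the work surface, if the arm or the gripper's body presses on something with over 40 N, if the wrist force passes 120 N, or if a joint passes its speed limit or range.

## Working session

There is one attempt and no reset: what is moved stays moved. The work goes in short steps, Python scripts to look and compute and a tool call to move; the robot and the scene stay as the last step left them, time stands still between calls to the robot, and variables do not carry over. Pictures are saved under pics/ and viewed, and the job is handed in when it is done.

Besides the shell and the picture viewer there is one more tool, called after "Request:" by a JSON object that holds its "api" and its "payload". move_arm: Moves the arm, as the interface text tells. Its arguments: {"type":"object","properties":{"rows":{"type":"array"}},"required":["rows"]}

```bash
mkdir -p pics; ls
python3 - <<'E'
from cell import r
import cv2,numpy as np
s=r.read_state();print(s)
for n in["scene","top"]:
    c=r.camera(n);cv2.imwrite(f"pics/{n}0.png",c["image"]);print(n,c["fx"],c["fy"],c["cx"],c["cy"],np.round(c["view"],4).tolist())
E
```

```text
pics
{'t': 0.0, 'joint_pos': array([ 1.09088730e+00,  3.59482262e-01,  1.51146034e+00,  1.71602419e-05,
        1.27248067e+00, -1.15101096e-01]), 'joint_velocities': array([-0.00051112,  0.00063763, -0.00155382, -0.00157505,  0.00188852,
        0.00037845]), 'joint_torque': array([ 9.59591707e-04, -5.27617514e+01, -2.78618592e+01, -2.94783404e-04,
        1.34784303e-02,  3.62424919e-05]), 'position': array([0.21374461, 0.55990107, 0.2304565 ]), 'tool_rot': array([[-9.34190401e-01,  3.56773815e-01, -8.59743856e-04],
       [ 3.56774779e-01,  9.34189030e-01, -1.61625446e-03],
       [ 2.26526009e-04, -1.81662433e-03, -9.99998324e-01]]), 'wrist_force': array([-1.24530118, -0.73842732,  0.30392551]), 'moment': array([-0.03506617,  0.0073444 ,  0.04091411]), 'opening': 0.0854082238523707}
scene 391.3206378295687 391.3206378295687 253.13897224914658 184.06172750252256 [[0.314, 0.9493, 0.0134, -0.2782], [0.8002, -0.2571, -0.5419, -0.4039], [-0.511, 0.1809, -0.8403, 1.1311], [0.0, 0.0, 0.0, 1.0]]
top 423.1313502358303 423.1313502358303 255.2942626348046 189.4124080998058 [[0.0134, -0.9999, -0.0043, 0.0621], [-0.9894, -0.0127, -0.1445, 0.6001], [0.1444, 0.0062, -0.9895, 0.9299], [0.0, 0.0, 0.0, 1.0]]
```

View pics/top0.png

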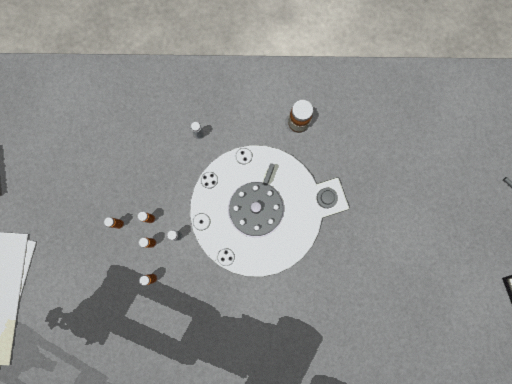

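View pics/scene0.png

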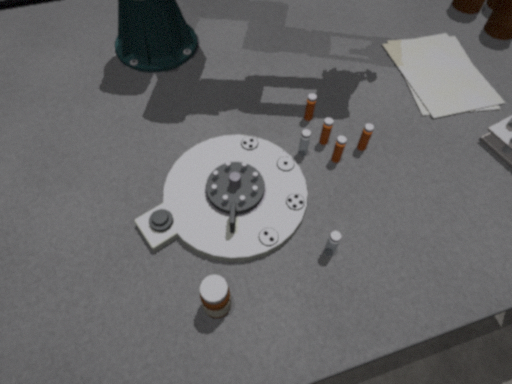

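```bash
cat > h.py <<'E'
import numpy as np
def load(c): return c
def px2w(c,u,v,z):
    V=np.array(c["view"]);R,t=V[:3,:3],V[:3,3]
    d=R.T@np.array([(u-c["cx"])/c["fx"],(v-c["cy"])/c["fy"],1]);o=-R.T@t
    return o+d*(z-o[2])/d[2]
def w2px(c,p):
    q=np.array(c["view"])[:3]@np.append(p,1)
    return np.array([c["fx"]*q[0]/q[2]+c["cx"],c["fy"]*q[1]/q[2]+c["cy"]])
E
python3 - <<'E'
from cell import r
import cv2,numpy as np
from h import *
c=r.camera("top");im=c["image"]
cv2.imwrite("pics/topcrop.png",cv2.resize(im[130:290,180:360],None,fx=4.4,fy=3.7,interpolation=cv2.INTER_CUBIC) if 0 else cv2.resize(im[135:285,180:360],None,fx=4,fy=4,interpolation=cv2.INTER_CUBIC))
s=r.camera("scene")
cv2.imwrite("pics/scenecrop.png",cv2.resize(s["image"][120:270,130:320],None,fx=4,fy=4,interpolation=cv2.INTER_CUBIC))
for n,u,v,z in[("2",244,156,.027),("4",209,180,.027),("1",201,222,.027),("3",226,257,.027),("hub",256,207.5,.076),("key",328,198,.046),("tab",270,170,.074)]:
    print(n,px2w(c,u,v,z).round(4))
for n,u,v,z in[("2",268,236,.027),("4",295,201,.027),("1",285,163,.027),("3",249,143,.027),("hub",235,177,.076),("key",160,217,.046)]:
    print(n,px2w(s,u,v,z).round(4))
E
```

```text
2 [0.6813 0.0979 0.027 ]
4 [0.6226 0.1791 0.027 ]
1 [0.5238 0.1948 0.027 ]
3 [0.4445 0.135  0.027 ]
hub [0.5541 0.0676 0.076 ]
key [ 0.5812 -0.0966  0.046 ]
tab [0.6392 0.0373 0.074 ]
2 [0.6833 0.0977 0.027 ]
4 [0.6248 0.1785 0.027 ]
1 [0.5264 0.1935 0.027 ]
3 [0.4477 0.1345 0.027 ]
hub [0.5601 0.0679 0.076 ]
key [ 0.5866 -0.0961  0.046 ]
```

View pics/topcrop.png

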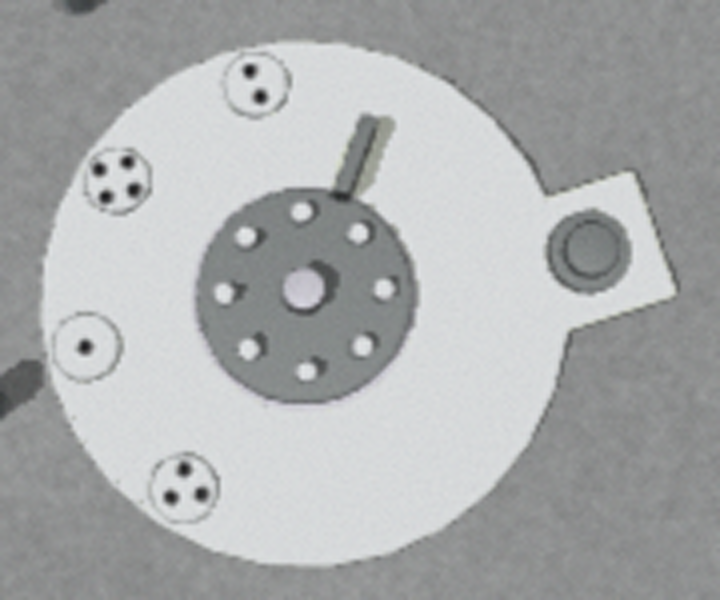

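View pics/scenecrop.png

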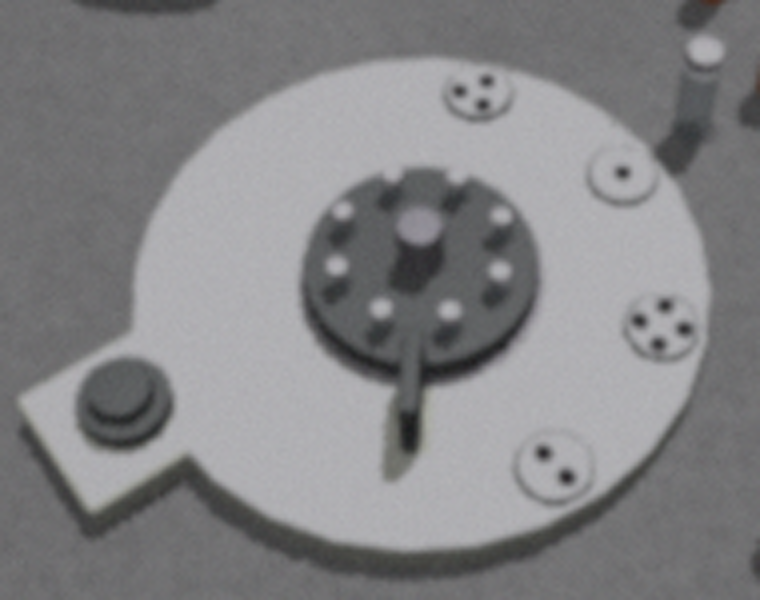

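Run:
```python
from cell import r
import cv2,numpy as np
from h import *
from scipy.optimize import least_squares as L
C={"top":(r.camera("top"),180,135,{2:(256,85),4:(118,181),1:(86.5,347),3:(184.5,488),'k':(592,249),'h':(303.5,289)}),
"scene":(r.camera("scene"),130,120,{2:(555,466),4:(661,326),1:(622,173),3:(478,92.5),'k':(120,388),'h':(419,226)})}
ang={2:-5,4:40,1:85,3:130}
def loc(k):
    if k=='k':return np.array([-.026,-.165,.046])
    if k=='h':return np.array([0,0,.076])
    a=np.radians(ang[k]);return np.array([.13*np.cos(a),.13*np.sin(a),.027])
def res(p,names):
    o=[]
    c_,s_=np.cos(p[2]),np.sin(p[2])
    for n in names:
        c,ou,ov,P=C[n]
        for k,(x,y) in P.items():
            l=loc(k);w=[p[0]+c_*l[0]-s_*l[1],p[1]+s_*l[0]+c_*l[1],l[2]]
            o+=list(w2px(c,w)-[(x+.5)/4-.5+ou,(y+.5)/4-.5+ov])
    return o
for N in(["top"],["scene"],["top","scene"]):
    f=L(res,[.56,.07,.2],args=(N,));print(N,f.x.round(4),np.round(f.fun,1))
p=f.x
# tab: top edge in top crop outer/inner
for x,y in[(370,116),(343,193),(378,118)]:
    print(px2w(C["top"][0],(x+.5)/4-.5+180,(y+.5)/4-.5+135,.074))
# fit tab angle: predicted px for angles
for th in np.arange(-60,-30,4):
    a=np.radians(th)+p[2]
    print(th,[ [ (( w2px(C[n][0],[p[0]+rr*np.cos(a),p[1]+rr*np.sin(a),.074])-[C[n][1],C[n][2]])*4).round().tolist() for rr in(.062,.105)] for n in C])
for k in(3,'k'):
    l=loc(k);print(k,p[0]+np.cos(p[2])*l[0]-np.sin(p[2])*l[1],p[1]+np.sin(p[2])*l[0]+np.cos(p[2])*l[1])
```

```text
['top'] [0.5557 0.0682 0.3253] [-0.1 -0.2 -0.2 -0.2 -0.2  0.1 -0.2  0.3  0.3 -0.   0.2 -0.1]
['scene'] [0.5574 0.0675 0.3261] [-0.  -0.   0.2 -0.1  0.1  0.2 -0.  -0.2 -0.2  0.1  0.1 -0.1]
['top', 'scene'] [0.5565 0.0679 0.3258] [ 0.1 -0.5 -0.  -0.5  0.  -0.2  0.  -0.   0.4 -0.4  0.4 -0.4 -0.  -0.5
  0.2 -0.4  0.1 -0.1  0.  -0.6 -0.1 -0.3  0.1 -0.5]
[0.65386707 0.0326931  0.074     ]
[0.60983994 0.04742747 0.074     ]
[0.65277743 0.02818985 0.074     ]
-60 [[[378.0, 204.0], [429.0, 148.0]], [[365.0, 321.0], [326.0, 393.0]]]
-56 [[[372.0, 199.0], [419.0, 139.0]], [[374.0, 324.0], [340.0, 398.0]]]
-52 [[[366.0, 195.0], [408.0, 132.0]], [[382.0, 326.0], [355.0, 402.0]]]
-48 [[[359.0, 190.0], [397.0, 125.0]], [[390.0, 328.0], [370.0, 405.0]]]
-44 [[[352.0, 187.0], [386.0, 119.0]], [[399.0, 329.0], [385.0, 407.0]]]
-40 [[[345.0, 184.0], [374.0, 114.0]], [[408.0, 330.0], [401.0, 408.0]]]
-36 [[[338.0, 181.0], [362.0, 109.0]], [[417.0, 330.0], [416.0, 409.0]]]
-32 [[[331.0, 179.0], [349.0, 106.0]], [[426.0, 330.0], [432.0, 408.0]]]
3 0.4454554570837123 0.13548349641950205
k 0.5846810581427135 -0.09675623829030816
```

```bash
cat >> h.py <<'E'
C0=np.array([.5565,.0679]);YAW=.3258
def st(r):
    s=r.read_state();R=s["tool_rot"];p=s["position"]
    print("t",round(s["t"],2),"p",p.round(4),"xyaw",round(np.degrees(np.arctan2(R[1,0],R[0,0])),2),"F",s["wrist_force"].round(1),"q6",s["joint_pos"][5].round(2),"zax",R[:,2].round(3),"op",round(s["opening"],4))
    return s
def rel(s,tgt): return s["tool_rot"].T@(np.array(tgt)-s["position"])
E
python3 - <<'E'
from cell import r
from h import *
s=st(r);print(rel(s,[.626,-.005,.2]))
E
```

```text
t 0.3 p [0.214  0.5603 0.231 ] xyaw 159.1 F [ 0.3  0.2 -0.1] q6 -0.12 zax [-0.    -0.001 -1.   ] op 0.0857
[-0.58659783 -0.38107555  0.03119711]
```

Request:
{"api": "move_arm", "payload": {"rows": [[0,0,0,-0.0366,-0.0238,0,1],[0,0,0,-0.0366,-0.0238,0,1],[0,0,0,-0.0366,-0.0238,0,1],[0,0,0,-0.0366,-0.0238,0,1],[0,0,0,-0.0366,-0.0238,0,1],[0,0,0,-0.0366,-0.0238,0,1],[0,0,0,-0.0366,-0.0238,0,1],[0,0,0,-0.0366,-0.0238,0,1],[0,0,0,-0.0366,-0.0238,0,1],[0,0,0,-0.0366,-0.0238,0,1],[0,0,0,-0.0366,-0.0238,0,1],[0,0,0,-0.0366,-0.0238,0,1]]}}

```text
t: 1.5
position: [0.5233, 0.1353, 0.2314]
tool_rot: [[-0.934, 0.357, 0.0], [0.357, 0.934, 0.0], [-0.0, 0.0, -1.0]]
wrist_force: [0.4, 0.2, -0.1]
opening: 0.0002
```

Request:
{"api": "move_arm", "payload": {"rows": [[0,0,0,-0.0366,-0.0238,0,1],[0,0,0,-0.0366,-0.0238,0,1],[0,0,0,-0.0366,-0.0238,0,1],[0,0,0,-0.0366,-0.0238,0,1],[0,0,0.145,0,0,0,1],[0,0,0.145,0,0,0,1],[0,0,0.145,0,0,0,1],[0,0,0.145,0,0,0,1],[0,0,0.145,0,0,0,1],[0,0,0.145,0,0,0,1],[0,0,0.145,0,0,0,1],[0,0,0.145,0,0,0,1]]}}

```text
t: 2.7
position: [0.6252, -0.0042, 0.2312]
tool_rot: [[-0.04, 0.999, -0.0], [0.999, 0.04, -0.0], [-0.0, -0.0, -1.0]]
wrist_force: [-0.3, -0.5, 0.5]
opening: -0.0001
```

Request:
{"api": "move_arm", "payload": {"rows": [[0,0,0.145,0,0,0,1],[0,0,0.145,0,0,0,1],[0,0,0.105,0,0,0,1],[0,0,0,0,0,0,1],[0,0,0,0,0,0,1]]}}

```text
t: 3.2
position: [0.6252, -0.0042, 0.2312]
tool_rot: [[0.339, 0.941, -0.0], [0.941, -0.339, -0.0], [-0.0, -0.0, -1.0]]
wrist_force: [-0.3, 0.4, 0.6]
opening: 0.0001
```

Run:
```python
from cell import r
from h import *
import cv2
s=st(r);print(rel(s,[.626,-.005,.09]))
c=r.camera("top");cv2.imwrite("pics/t1.png",c["image"])
c=r.camera("wrist");cv2.imwrite("pics/w1.png",c["image"])
```

```text
t 3.2 p [ 0.6252 -0.0042  0.2312] xyaw 70.17 F [-0.3  0.4  0.6] q6 0.23 zax [-0. -0. -1.] op 0.0001
[-0.00050346  0.00104442  0.14122827]
```

View pics/t1.png

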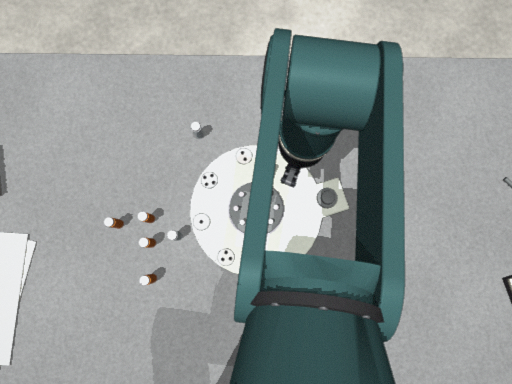

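View pics/w1.png

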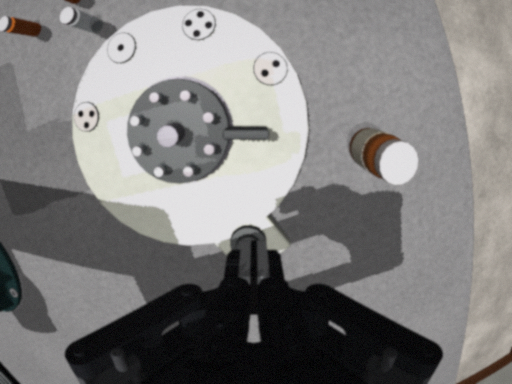

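Request:
{"api": "move_arm", "payload": {"rows": [[0,0,0,0,0,0.03,1],[0,0,0,0,0,0.03,1],[0,0,0,0,0,0.03,1],[0,0,0,0,0,0.03,1],[0,0,0,0,0,0.03,1],[0,0,0,0,0,0.021,1],[0,0,0,0,0,0.01,1],[0,0,0,0,0,0,1],[0,0,0,0,0,0,1]]}}

```text
t: 4.2
position: [0.626, -0.0043, 0.0511]
tool_rot: [[0.341, 0.94, 0.001], [0.94, -0.341, -0.0], [0.0, 0.001, -1.0]]
wrist_force: [-0.1, -0.5, 0.7]
opening: -0.0002
```

Run:
```python
from cell import r
from h import *
import cv2
s=st(r)
# position in tab frame (tool x = tangential)
R=s["tool_rot"];d=s["position"][:2]-C0;t=R[:2,0];u=R[:2,1]
print("radial",d@u,"tang",d@t)
c=r.camera("scene");cv2.imwrite("pics/s2.png",cv2.resize(c["image"][80:310,100:400],None,fx=2.5,fy=2.5))
c=r.camera("wrist");cv2.imwrite("pics/w2.png",c["image"])
```

```text
t 4.2 p [ 0.626  -0.0043  0.0511] xyaw 70.03 F [-0.1 -0.5  0.7] q6 0.23 zax [ 0.001 -0.    -1.   ] op -0.0002
radial 0.0899699048806097 tang -0.04411129864072618
```

View pics/s2.png

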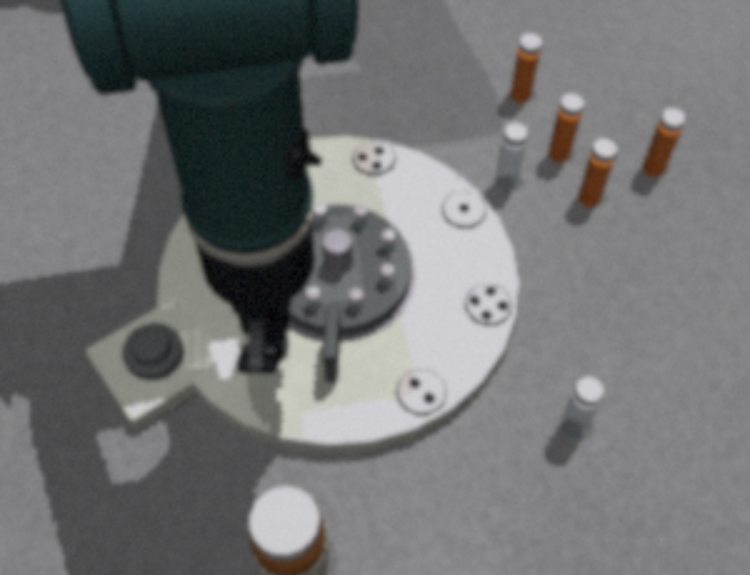

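View pics/w2.png

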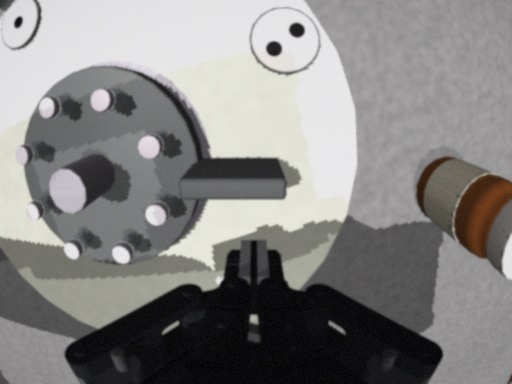

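Request:
{"api": "move_arm", "payload": {"rows": [[0,0,0,0.013,0,0,1],[0,0,0,0.013,0,0,1],[0,0,0,0.002,0,0,1],[0,0,-0.1,0.0091,0.0012,0,1],[0,0,-0.1,0.0091,0.0012,0,1],[0,0,-0.1,0.0091,0.0012,0,1],[0,0,-0.1,0.0091,0.0012,0,1]]}}

```text
t: 5.0
position: [0.6471, 0.057, 0.0507]
tool_rot: [[-0.056, 0.998, 0.001], [0.998, 0.056, -0.001], [-0.001, 0.0, -1.0]]
wrist_force: [-0.7, -3.3, 1.3]
opening: -0.0001
```

```bash
cat >> h.py <<'E'
def tf(s):
    R=s["tool_rot"];d=s["position"][:2]-C0;t=R[:2,0];u=R[:2,1]
    print("radial",(d@u).round(4),"tang",(d@t).round(4),"toolradial",np.degrees(np.arctan2(u[1],u[0])).round(2),"goal",(np.degrees(YAW)+130).round(2))
E
python3 - <<'E'
from cell import r
from h import *
import cv2
s=st(r);tf(s)
c=r.camera("wrist");cv2.imwrite("pics/w3.png",c["image"])
E
```

```text
t 5.0 p [0.6471 0.057  0.0507] xyaw 93.21 F [-0.7 -3.3  1.3] q6 -0.07 zax [ 0.001 -0.001 -1.   ] op -0.0001
radial 0.0899 tang -0.016 toolradial 3.21 goal 148.67
```

View pics/w3.png

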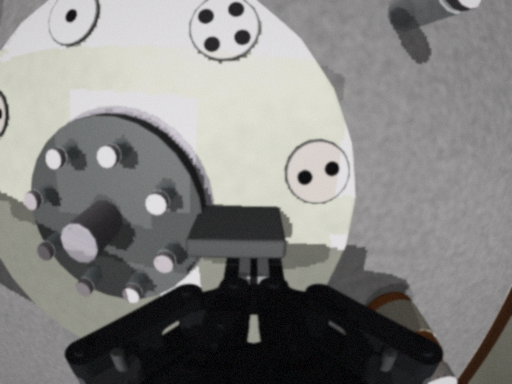

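Request:
{"api": "move_arm", "payload": {"rows": [[0,0,-0.1,0.0091,0.0012,0,1],[0,0,-0.1,0.0091,0.0012,0,1],[0,0,-0.1,0.0091,0.0012,0,1],[0,0,-0.1,0.0091,0.0012,0,1],[0,0,-0.1,0.0091,0.0012,0,1],[0,0,-0.1,0.0091,0.0012,0,1],[0,0,-0.1,0.0091,0.0012,0,1],[0,0,-0.1,0.0091,0.0012,0,1],[0,0,-0.1,0.0091,0.0012,0,1],[0,0,-0.1,0.0091,0.0012,0,1],[0,0,-0.1,0.0091,0.0012,0,1],[0,0,-0.1,0.0091,0.0012,0,1]]}}

```text
t: 6.25
position: [0.6003, 0.1492, 0.0506]
tool_rot: [[-0.95, 0.312, 0.002], [0.312, 0.95, -0.001], [-0.002, -0.0, -1.0]]
wrist_force: [0.9, -2.0, 0.1]
opening: -0.0004
```

Run:
```python
from cell import r
from h import *
import cv2
s=st(r);tf(s)
c=r.camera("wrist");cv2.imwrite("pics/w4.png",c["image"])
```

```text
t 6.25 p [0.6003 0.1492 0.0506] xyaw 161.84 F [ 0.9 -2.   0.1] q6 -1.12 zax [ 0.002 -0.001 -1.   ] op -0.0004
radial 0.0909 tang -0.0162 toolradial 71.84 goal 148.67
```

View pics/w4.png

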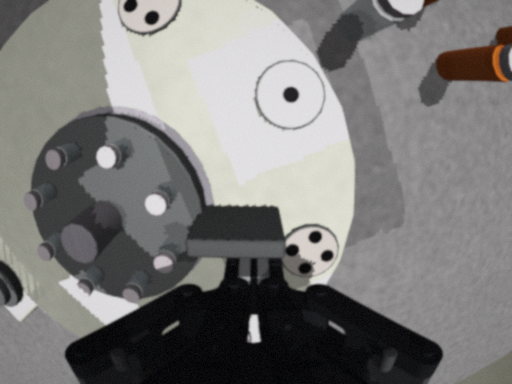

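Request:
{"api": "move_arm", "payload": {"rows": [[0,0,-0.1,0.0091,0.0011,0,1],[0,0,-0.1,0.0091,0.0011,0,1],[0,0,-0.1,0.0091,0.0011,0,1],[0,0,-0.1,0.0091,0.0011,0,1],[0,0,-0.1,0.0091,0.0011,0,1],[0,0,-0.1,0.0091,0.0011,0,1],[0,0,-0.1,0.0091,0.0011,0,1],[0,0,-0.1,0.0091,0.0011,0,1],[0,0,-0.1,0.0091,0.0011,0,1],[0,0,-0.1,0.0091,0.0011,0,1],[0,0,-0.1,0.0091,0.0011,0,1],[0,0,-0.06,0.0055,0.0007,0,1]]}}

```text
t: 7.5
position: [0.4998, 0.1403, 0.0506]
tool_rot: [[-0.667, -0.745, 0.001], [-0.745, 0.667, 0.001], [-0.001, -0.0, -1.0]]
wrist_force: [0.9, 1.8, 0.2]
opening: -0.0003
```

Request:
{"api": "move_arm", "payload": {"rows": [[0,0,0,0,0,0,1],[0,0,0,0,0,0,1]]}}

```text
t: 7.7
position: [0.4999, 0.1401, 0.0504]
tool_rot: [[-0.67, -0.743, 0.0], [-0.743, 0.67, -0.0], [-0.0, -0.0, -1.0]]
wrist_force: [-0.8, -0.2, -0.0]
opening: -0.0001
```

Run:
```python
from cell import r
from h import *
import cv2
s=st(r);tf(s)
c=r.camera("wrist");cv2.imwrite("pics/w5.png",c["image"])
c=r.camera("scene");cv2.imwrite("pics/s5.png",c["image"])
```

```text
t 7.7 p [0.4999 0.1401 0.0504] xyaw -132.05 F [-0.8 -0.2 -0. ] q6 -2.27 zax [ 0. -0. -1.] op -0.0001
radial 0.0904 tang -0.0157 toolradial 137.95 goal 148.67
```

View pics/w5.png

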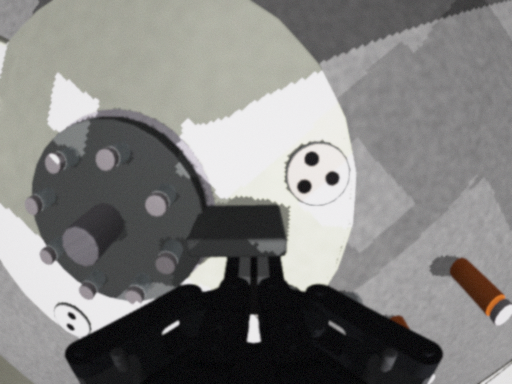

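View pics/s5.png

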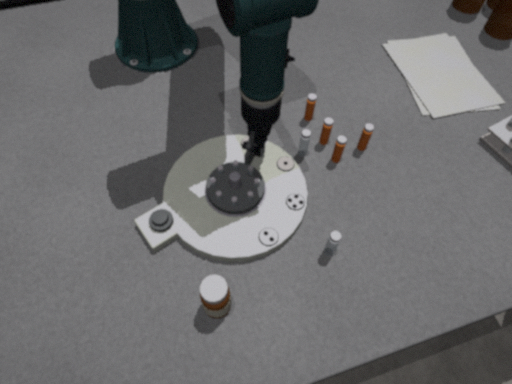

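Request:
{"api": "move_arm", "payload": {"rows": [[0,0,-0.06,0.0054,0.0007,0,1],[0,0,-0.05,0.0045,0.0006,0,1],[0,0,-0.04,0.0036,0.0005,0,1],[0,0,-0.025,0.0023,0.0003,0,1],[0,0,0,0,0,0,1],[0,0,0,0,0,0,1]]}}

```text
t: 8.4
position: [0.4886, 0.1289, 0.0503]
tool_rot: [[-0.528, -0.849, 0.0], [-0.849, 0.528, -0.0], [-0.0, -0.0, -1.0]]
wrist_force: [1.3, -0.2, 0.1]
opening: 0.0003
```

Run:
```python
from cell import r
from h import *
import cv2
s=st(r);tf(s)
c=r.camera("wrist");np.save("w6.npy",{**c,"s":s},allow_pickle=True);cv2.imwrite("pics/w6.png",cv2.resize(c["image"][80:300,0:380],None,fx=2,fy=2,interpolation=cv2.INTER_CUBIC))
print(c.keys(),c["fx"],c["cx"],c["cy"],np.round(c["hand_eye"],4).tolist())
c=r.camera("top");cv2.imwrite("pics/t6.png",cv2.resize(c["image"][135:285,180:360],None,fx=4,fy=4,interpolation=cv2.INTER_CUBIC))
```

```text
t 8.4 p [0.4886 0.1289 0.0503] xyaw -121.9 F [ 1.3 -0.2  0.1] q6 -2.46 zax [ 0. -0. -1.] op 0.0003
radial 0.0899 tang -0.0159 toolradial 148.1 goal 148.67
dict_keys(['image', 'fx', 'fy', 'cx', 'cy', 'hand_eye']) 297.3186396354542 253.402323663089 194.64510235152997 [[-0.0003, -0.9457, -0.3249, 0.0842], [1.0, -0.0004, 0.0004, -0.0009], [-0.0005, -0.3249, 0.9457, -0.1416], [0.0, 0.0, 0.0, 1.0]]
```

View pics/w6.png

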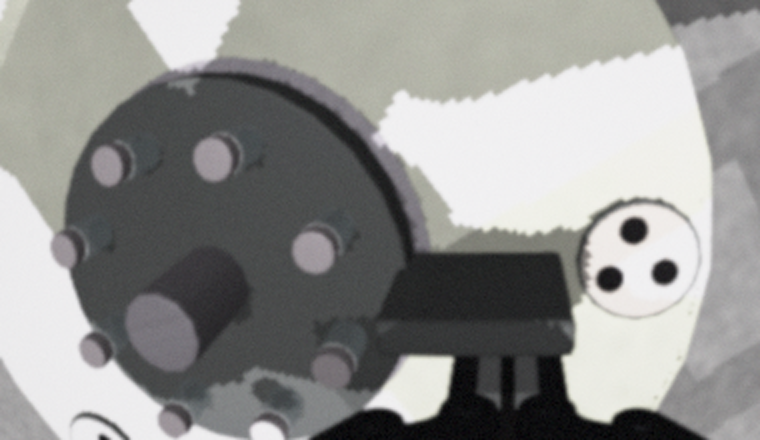

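View pics/t6.png

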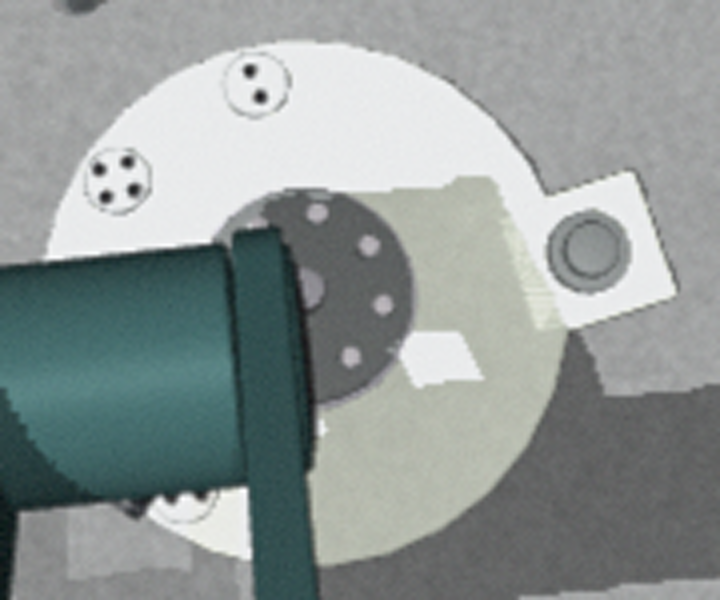

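```bash
cat >> h.py <<'E'
def wpx(w,s,u,v,z):
    x=np.array([(u-w["cx"])/w["fx"],(v-w["cy"])/w["fy"]]);th=np.hypot(*x)
    d=np.append(x/th*np.sin(th),np.cos(th));H=np.array(w["hand_eye"]);R=s["tool_rot"]
    o=s["position"]+R@H[:3,3];d=R@H[:3,:3]@d
    return o+d*(z-o[2])/d[2]
E
python3 - <<'E'
from h import *
w=np.load("w6.npy",allow_pickle=True).item();s=w["s"]
P={}
for n,x,y,z in[("hub",162,332,.076),("tag",640,260,.027),("a",390,320,.074),("b",575,320,.074),("c",573,353,.074),("d",378,353,.074)]:
    P[n]=wpx(w,s,(x+.5)/2-.5,(y+.5)/2-.5+80,z);print(n,P[n].round(4),np.linalg.norm(P[n][:2]-C0).round(4))
A=lambda v:np.degrees(np.arctan2(v[1],v[0]))
print("tag",A(P["tag"][:2]-C0),A(P["tag"]-P["hub"]),"tab dir",A(P["b"]-P["a"]),A(P["c"]-P["d"]),"tab pos",A((P["b"]+P["c"])[:2]/2-C0),A((P["b"]+P["c"])/2-P["hub"]))
E
```

```text
hub [0.5543 0.0678 0.076 ] 0.0022
tag [0.4456 0.1346 0.027 ] 0.1294
a [0.5001 0.0956 0.074 ] 0.0628
b [0.4646 0.1175 0.074 ] 0.1044
c [0.4692 0.1248 0.074 ] 0.1042
d [0.5079 0.1012 0.074 ] 0.0589
tag 148.9612852658636 148.42657907878586 tab dir 148.35711012823288 148.5792411061581 tab pos 149.26591861288625 148.6051202839347
```

Request:
{"api": "move_arm", "payload": {"rows": [[0,0,0,-0.01,0,0,1],[0,0,0,-0.015,0,0,1],[0,0,0,-0.015,0,0,1],[0,0,0,0,0,-0.025,1],[0,0,0,0,0,-0.04,1],[0,0,0,0,0,-0.04,1],[0,0,0,0,0,-0.03,1],[0,0,0,0,0,0,1]]}}

```text
t: 9.3
position: [0.5132, 0.1647, 0.19]
tool_rot: [[-0.527, -0.85, 0.009], [-0.85, 0.527, 0.002], [-0.006, -0.007, -1.0]]
wrist_force: [1.2, -0.6, 0.7]
opening: -0.0001
```

Run:
```python
from cell import r
from h import *
import cv2
s=st(r);print(rel(s,[.5847,-.0968,.185]))
c=r.camera("wrist");cv2.imwrite("pics/w7.png",c["image"])
```

```text
t 9.3 p [0.5132 0.1647 0.19  ] xyaw -121.78 F [ 1.2 -0.6  0.7] q6 -2.4 zax [ 0.009  0.002 -1.   ] op -0.0001
[ 0.18469305 -0.19851881  0.00520178]
```

View pics/w7.png

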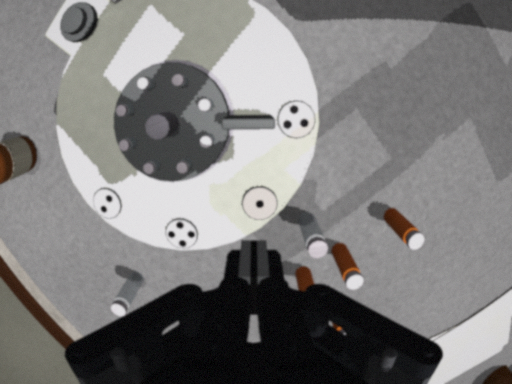

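Request:
{"api": "move_arm", "payload": {"rows": [[0,0,0.14,0,0,0,1],[0,0,0.14,0,0,0,1],[0,0,0.14,0,0,0,1],[0,0,0.14,0,0,0,1],[0,0,0.14,0,0,0,1],[0,0,0.14,0,0,0,1],[0,0,0,0,0,0,1]]}}

```text
t: 10.05
position: [0.5086, 0.1633, 0.1838]
tool_rot: [[-0.985, -0.173, -0.003], [-0.173, 0.985, -0.0], [0.003, -0.0, -1.0]]
wrist_force: [-0.5, -0.5, -0.5]
opening: 0.0004
```

Run:
```python
from cell import r
from h import *
s=st(r);print(rel(s,[.5847,-.0968,.19]))
```

```text
t 10.05 p [0.5086 0.1633 0.1838] xyaw -170.01 F [-0.5 -0.5 -0.5] q6 -1.56 zax [-0.003 -0.    -1.   ] op 0.0004
[-0.02981493 -0.26937673 -0.00623478]
```

Request:
{"api": "move_arm", "payload": {"rows": [[0,0,0,-0.0033,-0.03,0,1],[0,0,0,-0.0033,-0.03,0,1],[0,0,0,-0.0033,-0.03,0,1],[0,0,0,-0.0033,-0.03,0,1],[0,0,0,-0.0033,-0.03,0,1],[0,0,0,-0.0033,-0.03,0,1],[0,0,0,-0.0033,-0.03,0,1],[0,0,0,-0.0033,-0.03,0,1],[0,0,0,-0.0033,-0.03,0,1],[0,0,0,0,0,0,1],[0,0,0,0,0,0,1]]}}

```text
t: 11.15
position: [0.5853, -0.0978, 0.1842]
tool_rot: [[-0.984, -0.176, -0.002], [-0.176, 0.984, 0.001], [0.002, 0.001, -1.0]]
wrist_force: [-0.6, 0.2, -0.6]
opening: -0.0003
```

Run:
```python
from cell import r
from h import *
import cv2
s=st(r);print(rel(s,[.5847,-.0968,.056]))
c=r.camera("wrist");cv2.imwrite("pics/w8.png",c["image"])
```

```text
t 11.15 p [ 0.5853 -0.0978  0.1842] xyaw -169.88 F [-0.6  0.2 -0.6] q6 -2.03 zax [-0.002  0.001 -1.   ] op -0.0003
[0.00020978 0.00097614 0.12823354]
```

View pics/w8.png

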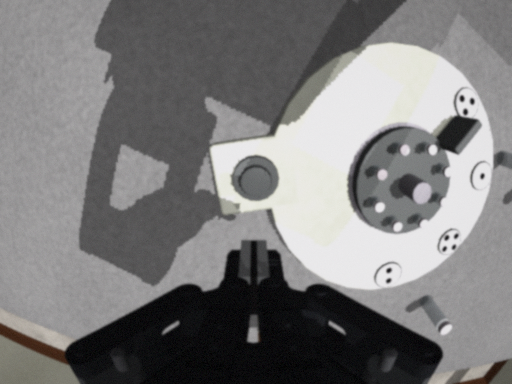

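Key at (255,178) ahead of the finger; check its position from this view while descending to just above it.

Run:
```python
from cell import r
from h import *
s=r.read_state();w=r.camera("wrist");print(wpx(w,s,256,181,.046))
```

```text
[ 0.58296057 -0.09557146  0.046     ]
```

Request:
{"api": "move_arm", "payload": {"rows": [[0,0,0,0,0.001,0.03,1],[0,0,0,0,0,0.03,1],[0,0,0,0,0,0.03,1],[0,0,0,0,0,0.026,1],[0,0,0,0,0,0.012,1],[0,0,0,0,0,0,1],[0,0,0,0,0,0,1]]}}

```text
t: 11.95
position: [0.586, -0.0964, 0.058]
tool_rot: [[-0.985, -0.175, 0.001], [-0.175, 0.985, -0.0], [-0.001, -0.0, -1.0]]
wrist_force: [-0.6, 0.2, 0.1]
opening: 0.0002
```

Run:
```python
from cell import r
from h import *
import cv2
s=st(r)
c=r.camera("wrist");cv2.imwrite("pics/w9.png",c["image"])
c=r.camera("scene");cv2.imwrite("pics/s9.png",cv2.resize(c["image"][120:270,110:310],None,fx=4,fy=4))
```

```text
t 11.95 p [ 0.586  -0.0964  0.058 ] xyaw -169.9 F [-0.6  0.2  0.1] q6 -2.03 zax [ 0.001 -0.    -1.   ] op 0.0002
```

View pics/w9.png

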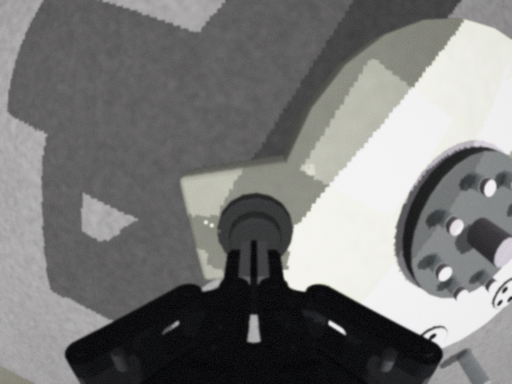

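View pics/s9.png

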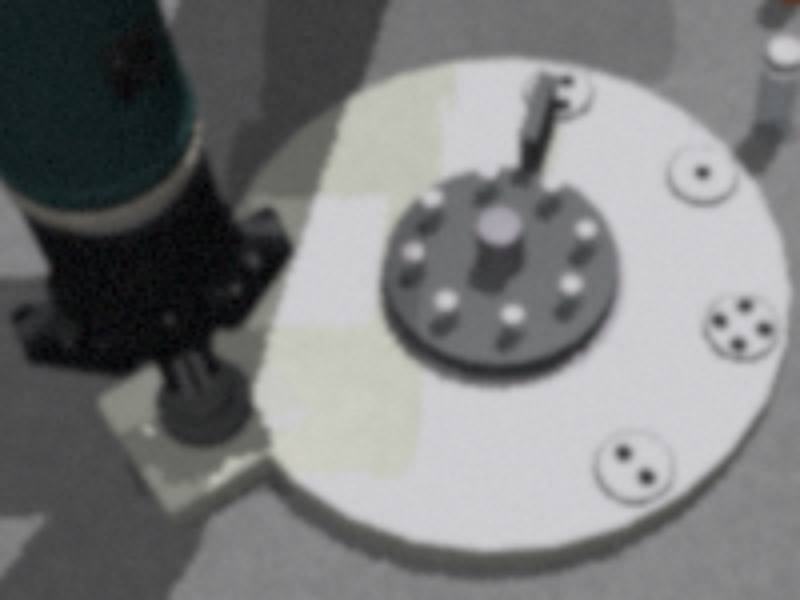

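Request:
{"api": "move_arm", "payload": {"rows": [[0,0,0,0.002,0,0.008,1],[0,0,0,0,0,0.003,1],[0,0,0,0,0,0.002,1],[0,0,0,0,0,0.002,1],[0,0,0,0,0,0.002,1],[0,0,0,0,0,0.001,1],[0,0,0,0,0,0,1]]}}

```text
t: 12.75
position: [0.5833, -0.0972, 0.04]
tool_rot: [[-0.985, -0.174, -0.0], [-0.174, 0.985, -0.0], [0.0, -0.0, -1.0]]
wrist_force: [-3.3, -0.8, 8.6]
opening: 0.0001
```

Request:
{"api": "move_arm", "payload": {"rows": [[0,0,0,0,0,0.001,1],[0,0,0,0,0,0,1],[0,0,0,0,0,0,1]]}}

```text
t: 13.05
position: [0.5833, -0.0973, 0.0398]
tool_rot: [[-0.985, -0.174, 0.0], [-0.174, 0.985, -0.0], [0.0, -0.0, -1.0]]
wrist_force: [-6.1, 1.3, 17.2]
opening: 0.0001
```

Force rose from 8.6 to 17.2 N over 0.2 mm of travel, so the key is bottomed. Next I release it and retract.

Request:
{"api": "move_arm", "payload": {"rows": [[0,0,0,0,0,-0.004,1],[0,0,0,0,0,-0.006,1],[0,0,0,0,0,-0.02,1],[0,0,0,0,0,-0.035,1],[0,0,0,0,0,-0.035,1],[0,0,0,0,0,-0.035,1],[0,0,0,0,-0.03,0,1],[0,0,0,0,-0.03,0,1],[0,0,0,0,-0.03,0,1],[0,0,0,0,-0.03,0,1],[0,0,0,0,0,0,1],[0,0,0,0,0,0,1]]}}

```text
t: 14.25
position: [0.6043, -0.2157, 0.1729]
tool_rot: [[-0.985, -0.173, -0.0], [-0.173, 0.985, 0.001], [0.0, 0.001, -1.0]]
wrist_force: [0.1, 1.2, -0.5]
opening: 0.0
```

Run:
```python
from cell import r
from h import *
import cv2
s=st(r)
c=r.camera("top");cv2.imwrite("pics/t10.png",cv2.resize(c["image"][90:290,100:360],None,fx=3,fy=3,interpolation=cv2.INTER_CUBIC))
c=r.camera("scene");cv2.imwrite("pics/s10.png",cv2.resize(c["image"][80:330,110:400],None,fx=2.4,fy=2.4))
```

```text
t 14.25 p [ 0.6043 -0.2157  0.1729] xyaw -170.04 F [ 0.1  1.2 -0.5] q6 -2.2 zax [-0.     0.001 -1.   ] op 0.0
```

View pics/t10.png

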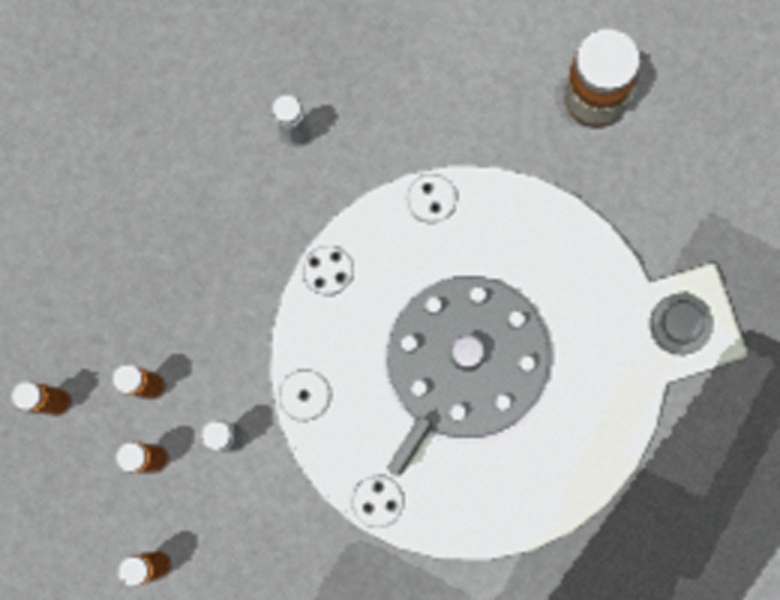

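View pics/s10.png

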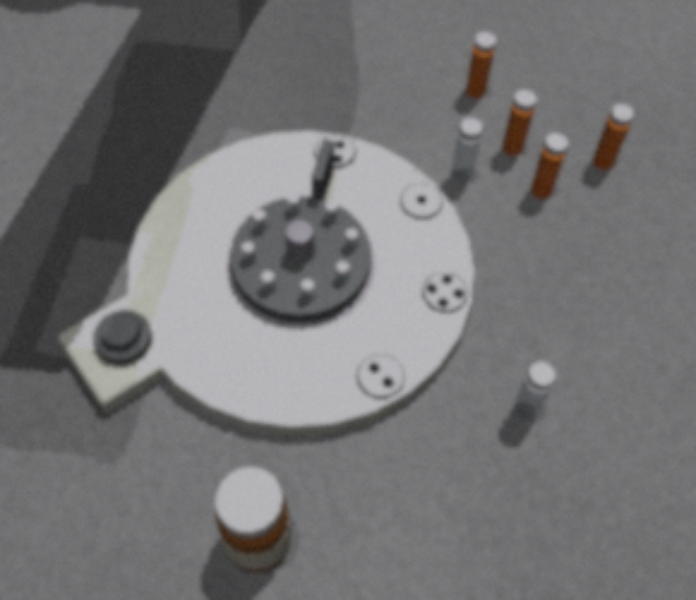

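Run:
```python
from cell import r
from h import *
c=r.camera("top")
P=[px2w(c,(x+.5)/3-.5+100,(y+.5)/3-.5+90,z)[:2] for x,y,z in[(394,468,.074),(432,420,.074),(467,350.5,.076),(378,500,.027)]]
A=lambda v:np.degrees(np.arctan2(v[1],v[0]))
T=np.array([.5557,.0682])
print("tab end",A(P[0]-T),np.linalg.norm(P[0]-T),A(P[0]-P[2]),"tag",A(P[3]-T))
st(r);r.hand_in()
```

```text
tab end 148.32605326104274 0.1009187082490802 148.9634653060918 tag 148.36824225184722
t 14.4 p [ 0.604  -0.2142  0.1731] xyaw -169.92 F [-0.2  0.2 -0.3] q6 -2.2 zax [-0.001  0.001 -1.   ] op 0.0002
the job is handed in; nothing more can be done
```

I pushed the tab about 168° anticlockwise with the shut fingertips, from roughly 39° clockwise of the sampler's +x axis to the three-dot tag. Then I pressed the start key, let it come back up, and handed the job in at 14.4 s.

- **Tab at the tag:** in the last top view the tab points at 148.3° to 149.0° (two ways of measuring) and the tag is at 148.4°. The wrist view taken before pressing agreed to about 0.5°.
- **Start key:** the fingertip reached 39.8 mm, against 40 mm for fully down. The force then rose from 8.6 to 17.2 N over 0.2 mm, which I took as the key bottoming out. In the last pictures the key looks up again, but I did not measure its height.
- **Everything else:** in the last pictures the turret looks seated, and both vials, the bottle and the orange look-alikes are standing where they were. I judged this by eye, without measuring positions. The robot was clear of everything.

The two fixed cameras placed the sampler about 2 mm apart, within the stated calibration. No check failed.

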